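# Tap the last tapered foot into an upturned footstool

## Task

Take the blue foot from the drying rack, set its tapered end into the empty socket of the upturned footstool and let go of it. Then drive it fully home, its collar flush on the board, with gentle pushes of the tapping block on the rubber glide on its top, never by hand and never with a hard blow. Finally stand the tapping block back upright on the bare table, and leave the yellow foot, the paint cans and the brush where they are.

Things in the scene. Friction and masses are not known exactly. Their poses are not given: they have to be found in the camera images.
- foot_center (a point): Centre of the blue turned wooden foot: collar 40 mm in diameter and 7 mm thick at the bottom, then a straight round shaft 34 mm in diameter to 56 mm above the collar's underside. This point is 28 mm above the collar's underside. z is its axis, up. About 150 g. At the start it stands in one of the two rack holes, collar on the rack's top.
- foot_collar (a point): Centre of the underside of the blue foot's collar. Below it a bare-wood tapered tenon points down, 33 mm long, 25 mm in diameter at the collar, narrowing by 4 degrees a side to a rounded nose about 20 mm wide. At the other end, on top of the shaft, a black rubber levelling glide 24 mm wide is screwed in; it is unscrewed by a different amount each time, so that its flat top, where the block pushes, is 62 to 74 mm above this point; it does not move when pushed.
- stool: The footstool, fixed upside down on its cushion; origin at the empty socket's mouth, on the board's upper face, which is 54 to 66 mm above the table (differs from start to start). x and y run along the edges of the board, which spans x -35 to 195 and y -155 to 35 mm. Three blue feet like the loose one, 66 mm tall, are fixed at (160, 0), (0, -120) and (160, -120) mm.
- socket (a point): Centre of the empty socket's mouth, level with the board; z up. Tapered blind hole, 36 mm deep, 24 mm wide at the mouth. Under its weight the foot stops upright, collar about 12 mm above the board. To go on it needs a push of 12 to 15 N, plus 1.5 N per 10 mm/s, and stays where driven, held by friction. Home (collar on board) the push rises steeply. Over 36 N on the foot splits the board.
- tapper_grip (a point): Middle of the handle of the tapping block, 75 mm above its flat face. The block stands upright on the table, handle up: a round head 52 mm in diameter and 35 mm high with a black rubber face underneath, and on it a red round handle 26 mm in diameter and 75 mm long, so 110 mm tall in all; mass about 350 g. z is its axis, up.
- rack: Wooden drying rack fixed to the table, 190 (x) x 70 (y) x 45 (z) mm, origin at the centre of its underside. Its two loose holes, 31 mm wide and 40 mm deep, are at x = -50 and x = +50 mm along its own x axis.
- spare_center (a point): Centre of the spare yellow foot, of the same shape and size as the blue one, standing in the other rack hole; leave it alone.
- can_green: Closed green paint can, 96 mm in diameter, 100 mm tall, origin at the centre of its underside; leave it alone.
- can_red: Closed red paint can, 96 mm in diameter, 100 mm tall, origin at the centre of its underside; leave it alone.
- brush_grip (a point): Middle of the handle of a paint brush, 200 mm long, lying on the table along its own x axis; leave it alone.
Mind the look-alikes: they are no part of the job. What is meant by the part that bears foot_center is not green, and is the smaller of those in its own colour.

How it is judged:
On the way, in this order (a step that is already met when the one before it is completed fails the run):
1. the blue foot stands upright in the socket, let go, its collar still 3 to 16 mm above the board (horizontal distance between foot_center and socket below 0.005 m and angle between foot_center's own z axis and vertical below 0.08 rad and z of foot_center in the frame of socket between 0.031 and 0.044 m and contact force between the fingers and foot below 0.1 N), for 0.2 s.
2. the tapping block pushes on the foot (contact force between tapper and foot above 3 N), for 0.02 s.
3. the foot is home: its collar within 1.5 mm of the board (horizontal distance between foot_center and socket below 0.005 m and angle between foot_center's own z axis and vertical below 0.08 rad and z of foot_center in the frame of socket between 0.026 and 0.0295 m), for 0.2 s.
At the end, for the whole second after the job is handed in: The blue foot stays in the socket by friction alone, collar within 1.5 mm of the board, within 5 mm of the socket's axis and upright within 0.08 rad, at rest; the tapping block stands upright (within 0.1 rad) on the table at rest (all of step 3 and linear speed of each of foot, tapper below 0.01 m/s and angle between tapper_grip's own z axis and vertical below 0.1 rad and height (world z) of tapper_grip between 0.07 and 0.08 m); the robot touches nothing.
It fails at once if the tapping block pushes on the foot with more than 36 N (contact force between tapper and foot above 36 N).
It fails at once if the fingers touch the foot with its collar less than 2.5 mm above the board (z of foot_center in the frame of socket below 0.0305 m and horizontal distance between foot_center and socket below 0.01 m and contact force between the fingers and foot above 0.5 N).
It fails at once if the yellow foot is moved more than 20 mm (distance of spare_center from where it was at the start of the episode above 0.02 m).
It fails at once if a paint can or the brush is moved more than 30 mm (distance of any of can_green, can_red, brush_grip from where it was at the start of the episode above 0.03 m).
It also fails if it takes over 67 s, if anything falls off the work surface, if the arm or the gripper's body presses on something with over 40 N, if the wrist force passes 120 N, or if a joint passes its speed limit or range.

## Robot

A 6-joint arm with a two-finger parallel gripper is mounted at the origin on the work surface. World frame = base frame: x ahead of the robot, y to its left, z up, the work surface at z = 0. Lengths are in m, angles in rad, forces in N, time in s.
With the tool pointing down it reaches from about 0.35 to 0.975 m from the base axis. Payload 7.1 kg.
Tool frame: the origin (TCP) lies midway between the tips of the shut fingers; the grasp point (between the pads) lies 19 mm behind it; z points along the fingers, x is the direction in which the jaws open and shut, and the axes are right-handed (so a half turn about z gives the same grasp; the last joint's range is limited). The gripper opens to 88 mm and grips with 3 to 60 N. Pads are 20 mm wide; open, the fingers measure 115 mm over their backs; the gripper's body (75 mm by 178 mm) begins 61 mm behind the grasp point.
Start: joints at [1.311, 0.423, 1.63, -0, 1.089, -0.019], TCP at [0.149, 0.607, 0.223] pointing down, gripper open.
Joint ranges: [-3, 3], [-0.9, 2.11], [0.09, 2.58], [-1.31, 4.45], [0.11, 2.69], [-2.54, 2.54]. Speed limits (rad/s): [2.39, 2.39, 3.01, 3.14, 3.14, 3.14].

## Interface

Orientations are given as a unit quaternion [w, x, y, z].
In Python, from station import move_pose, movel, movej, command_gripper, wait, inverse_kinematics, read_camera, camera_info, MotionError, job_done, get_time, get_joint_pos, get_qvel, get_effort, get_tcp_pos, get_ee_rot, get_ft_force, get_ft_torque, get_grip_width gives the robot as it stands. Calls block until the motion is done:
- move_pose(position, orientation): joint-space move of the TCP to a pose.
- movel(position, frame=None, v=0.15, until_force=None): straight line of the TCP; frame=None keeps the orientation; v is the mean speed in m/s. With until_force (N) it stops when the force on the tool has changed by that much, and returns True; else False.
- movej(angles): joint-space move.
- command_gripper(opening): opening from 0.0 (shut) to 1.0 (fully open); the grip force is fixed at half the most; returns when the fingers have stopped.
- wait(seconds).
- inverse_kinematics(position, orientation): joint angles nearest the present ones, or None.
- read_camera(name): name is "scene" or "top"; returns the picture (384x512x3 uint8, red, green, blue); there is no depth.
- camera_info(name): a dict with "intrinsics" (3x3 intrinsics, pixels), "dist" ([k1, k2, p1, p2, k3] as OpenCV has them; the pictures are not rectified), "T" (4x4, takes a point from camera to world coordinates). Camera axes: x right, y up, looking along -z (the intrinsics and any distortion apply to the point x, -y, -z); pixel columns grow to the right and rows downward; lengths in m; the calibration is good to about 2 mm. A picture is of the moment at which its call begins. camera_info takes no time and is no camera call.
A pose or a line that the arm cannot do raises MotionError and nothing moves.
- job_done(): hands the job in, once; it reports no verdict.
Readings, each from a call of its own:
- get_time(): time.
- get_joint_pos(): joint angles.
- get_qvel(): joint speeds.
- get_effort(): joint torques, N m.
- get_tcp_pos(): TCP position.
- get_ee_rot(): TCP orientation.
- get_ft_force(): force on the tool from outside, world axes, zero at the start.
- get_ft_torque(): the same for the moment, N m.
- get_grip_width(): opening from 0.0 (shut) to 1.0 (fully open).
Only numpy, scipy, OpenCV 4.12 (cv2) and the standard library are available. Lean on these libraries where they do the work, as an engineer would, in place of code of your own. Each camera call takes 0.05 s, during which the arm holds its last target. There are 200 camera calls.

## Working session

There is one attempt and no reset: what is moved stays moved. The work goes in short steps, each a Python script; the robot and the scene stay as the last script left them, time stands still between calls to the robot, and variables do not carry over. Pictures are saved under pics/ and viewed, about 8 in all and at most 12, crops included, and the job is handed in when it is done.

```bash
ls; mkdir -p pics
python3 - <<'E'
from station import *
import cv2,numpy as np
np.set_printoptions(precision=4,suppress=True)
for n in("scene","top"):
    cv2.imwrite(f"pics/{n}0.png",cv2.resize(read_camera(n)[:,:,::-1],(800,600),interpolation=cv2.INTER_CUBIC))
    i=camera_info(n);print(n,i["intrinsics"],i["dist"],i["T"])
print(get_time(),get_ft_force(),get_ee_rot())
E
```

```text
pics
scene [[371.6463   0.     252.8348]
 [  0.     371.6463 193.3397]
 [  0.       0.       1.    ]] [-0.1016  0.      0.      0.      0.    ] [[-0.6406 -0.5312  0.5544  1.0978]
 [ 0.7675 -0.4221  0.4824  0.4097]
 [-0.0223  0.7346  0.6781  0.6748]
 [ 0.      0.      0.      1.    ]]
top [[422.2856   0.     256.4528]
 [  0.     422.2856 189.5652]
 [  0.       0.       1.    ]] [-0.0389  0.      0.      0.      0.    ] [[ 0.0312  0.9758 -0.2165  0.3265]
 [-0.9995  0.0311 -0.004   0.005 ]
 [ 0.0029  0.2165  0.9763  1.2536]
 [ 0.      0.      0.      1.    ]]
0.1 [-0.2605  0.1778  0.4989] [ 0.0004  0.7869  0.6171 -0.0005]
```

View pics/scene0.png

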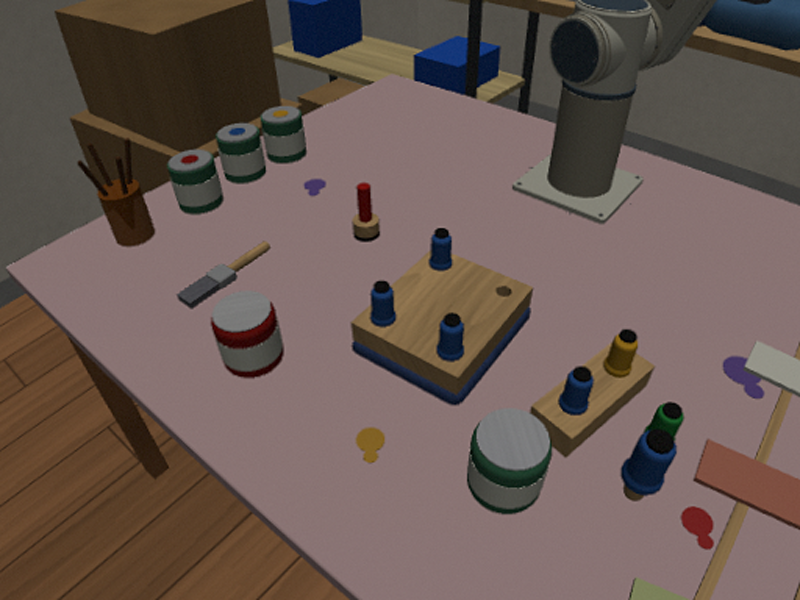

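View pics/top0.png

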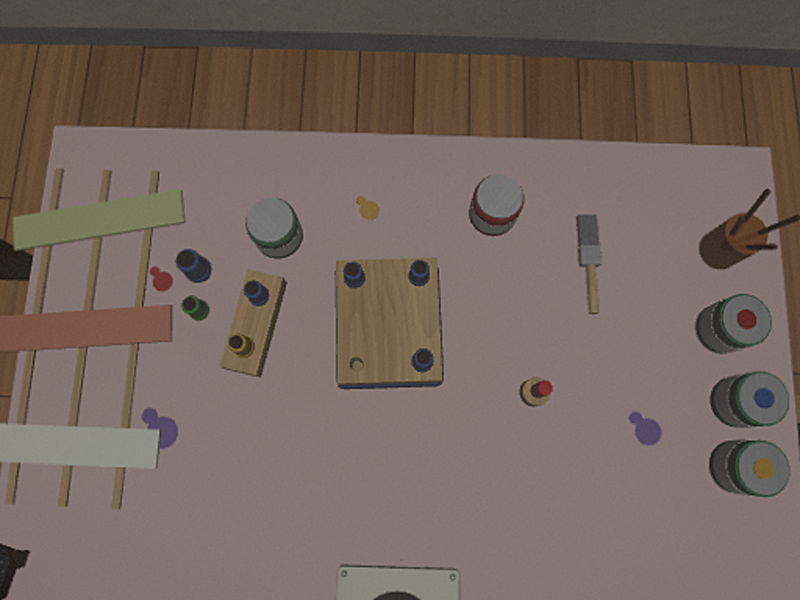

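Run:
```python
from station import *
import cv2
t=read_camera("top")[:,:,::-1];s=read_camera("scene")[:,:,::-1]
cv2.imwrite("pics/a.png",cv2.resize(t[160:256,136:296],(800,480),interpolation=cv2.INTER_CUBIC))
cv2.imwrite("pics/b.png",cv2.resize(s[140:260,220:380],(800,600),interpolation=cv2.INTER_CUBIC))
cv2.imwrite("pics/c.png",cv2.resize(s[200:300,320:440],(720,600),interpolation=cv2.INTER_CUBIC))
d=cv2.resize(t[230:270,320:370],(400,320),interpolation=cv2.INTER_CUBIC)
e=cv2.resize(s[110:160,215:255],(400,500),interpolation=cv2.INTER_CUBIC)
import numpy as np
cv2.imwrite("pics/d.png",np.hstack([np.vstack([d,np.zeros((180,400,3),np.uint8)]),e]))
```

```text
(no output)
```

View pics/a.png

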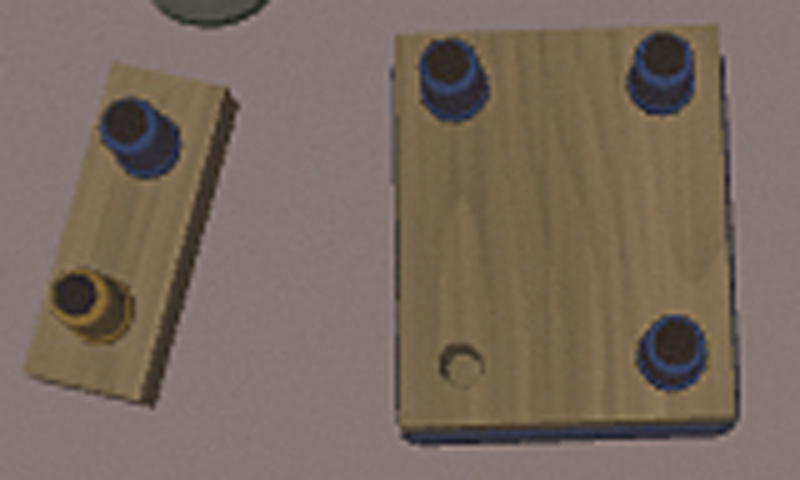

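View pics/b.png

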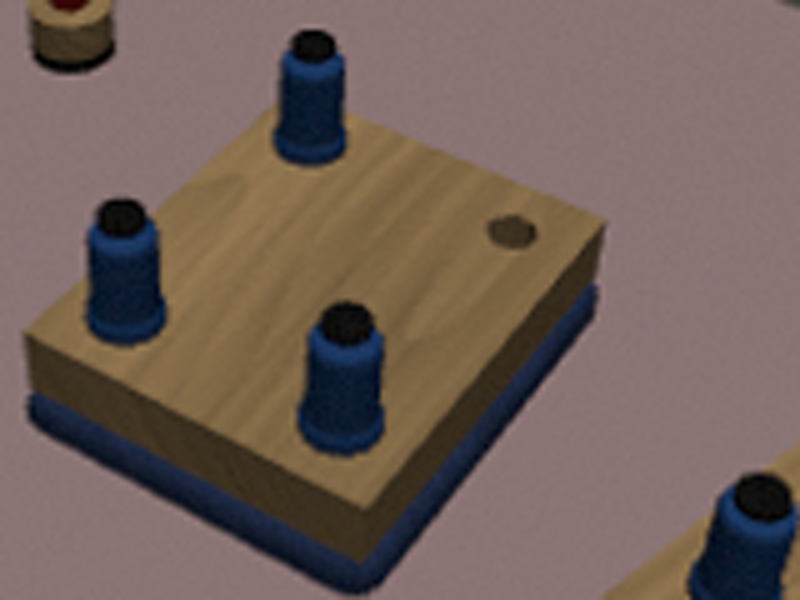

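View pics/c.png

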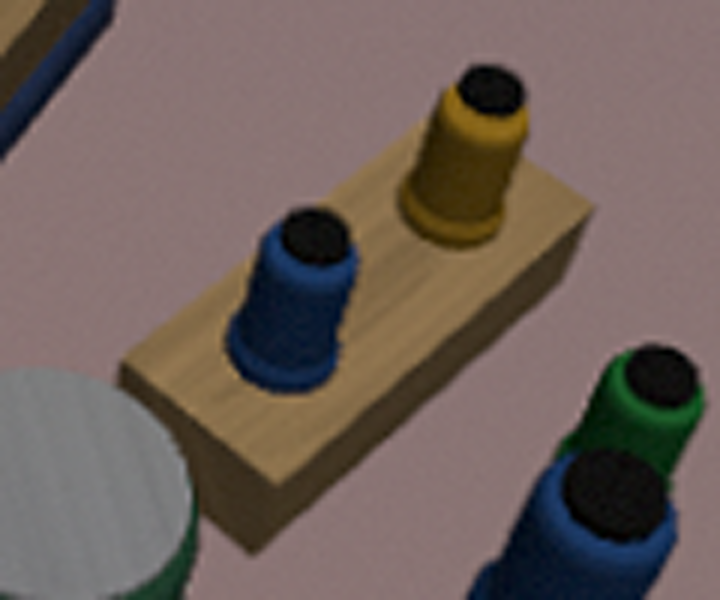

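View pics/d.png

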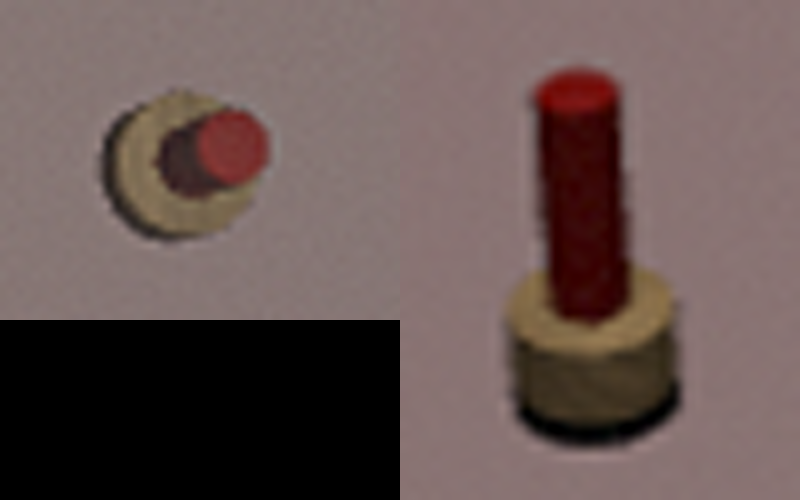

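```bash
cat > h.py <<'E'
from station import *
import cv2,numpy as np
from scipy.optimize import least_squares
np.set_printoptions(precision=4,suppress=True)
F=np.diag([1.,-1,-1])
def proj(n,P):
    i=camera_info(n);T=np.array(i["T"]);R=F@T[:3,:3].T
    return cv2.projectPoints(np.atleast_2d(P).astype(float),cv2.Rodrigues(R)[0],-R@T[:3,3],np.array(i["intrinsics"]),np.array(i["dist"]))[0][:,0]
def nat(uv,org,s): return np.array(org)+(np.atleast_2d(uv)+.5)/s-.5
def fr(p,P,z=0):  # x,y,yaw,z
    c,s=np.cos(p[2]),np.sin(p[2]);P=np.atleast_2d(P)
    return np.c_[p[0]+c*P[:,0]-s*P[:,1],p[1]+s*P[:,0]+c*P[:,1],z+P[:,2]]
E
cat > fit.py <<'E'
from h import *
cr={"a":("top",(136,160),5),"b":("scene",(220,140),5),"c":("scene",(320,200),6),"d":("top",(320,230),8),"e":("scene",(215,110),10)}
def fit(obs,f,p0):
    def r(p,o=obs): return np.concatenate([(proj(cr[k][0],f(p,P))-nat(uv,*cr[k][1:]))[0] for k,P,uv in o])
    s=least_squares(r,p0);print(s.x);print(s.fun.reshape(-1,2).round(2).tolist())
    for c in("top","scene"):
        o=[q for q in obs if cr[q[0]][0]==c]
        try:print("  only",c,least_squares(lambda p:np.r_[r(p,o),1e-3*(p-s.x)],s.x).x)
        except Exception as e:print(e)
    return s.x
C=lambda x,y,z=0:(x/1e3,y/1e3,z/1e3)
st=[("a",C(195,35),(395,36)),("a",C(195,-155),(718,25)),("a",C(-35,-155),(738,417)),("a",C(-35,35),(400,428)),("a",C(0,0),(462,366)),
("b",C(-35,35),(605,222)),("b",C(195,35),(363,508)),("b",C(195,-155),(25,333)),("b",C(-35,-155),(272,105)),("b",C(0,0),(512,232)),
("a",C(160,0,66),(448,62)),("a",C(160,-120,66),(664,55)),("a",C(0,-120,66),(679,340)),("b",C(0,-120,66),(313,41)),("b",C(160,-120,66),(122,212)),("b",C(160,0,66),(348,319))]
print("stool");fit(st,lambda p,P:fr(p,P,p[3]),[.45,.05,0,.06])
rk=[("a",C(95,35,45),(113,63)),("a",C(95,-35,45),(228,88)),("a",C(-95,-35,45),(147,404)),("a",C(-95,35,45),(26,375)),
("c",C(95,35,45),(278,487)),("c",C(95,-35,45),(122,365)),("c",C(-95,35,45),(595,207))]
print("rack");x=fit(rk,lambda p,P:fr(p,P),[.5,.3,-.2]);print("holes",fr(x,[C(50,0),C(-50,0)]))
print("glide");fit([("a",0,(128,123)),("c",0,(315,234))],lambda p,P:np.array(p),[.5,.3,.11])
print("yglide");fit([("a",0,(75,295)),("c",0,(491,90))],lambda p,P:np.array(p),[.5,.3,.11])
print("tapper");fit([("d",.11,(233,147)),("e",.11,(177,92))],lambda p,P:np.array([p[0],p[1],P]),[.4,-.2])
E
python3 fit.py
```

```text
stool
[0.4644 0.0863 0.0717 0.0562]
[[-0.06, 0.1], [-0.13, -0.18], [0.1, -0.28], [0.51, 0.22], [0.17, -0.22], [-0.44, -0.5], [0.59, 0.52], [-0.56, 0.33], [2.96, -2.91], [-0.68, -0.1], [-0.03, 0.18], [0.04, -0.08], [-0.19, 0.33], [-0.6, 0.7], [-0.41, 0.99], [-0.34, 0.55]]
  only top [0.4643 0.0867 0.0685 0.0578]
  only scene [0.4615 0.084  0.0744 0.0531]
rack
[ 0.5393  0.2868 -0.1829]
[[-0.44, -0.38], [-0.61, -0.51], [-0.96, -0.79], [-0.26, -0.23], [0.19, -0.34], [-0.29, -1.07], [-0.51, -1.0]]
  only top [ 0.5379  0.285  -0.1829]
  only scene [ 0.5409  0.2883 -0.1888]
holes [[0.5884 0.2777 0.    ]
 [0.4901 0.2959 0.    ]]
glide
[0.5875 0.2768 0.1065]
[[-0.23, 0.08], [-0.17, -0.02]]
  only top [0.5878 0.2762 0.1065]
  only scene [0.5874 0.2771 0.1066]
yglide
[0.4898 0.2968 0.1088]
[[0.07, -0.02], [0.06, 0.0]]
  only top [0.4897 0.297  0.1088]
  only scene [0.4898 0.2967 0.1088]
tapper
[ 0.4272 -0.2439]
[[-0.14, -0.21], [0.01, -0.51]]
  only top [ 0.4267 -0.2443]
  only scene [ 0.4293 -0.242 ]
```

```bash
cat >> h.py <<'E'
def q(a): return [0,np.cos(a/2),np.sin(a/2),0]
def bp(n,uv,z):
    return least_squares(lambda p:(proj(n,[p[0],p[1],z])-uv)[0],[.5,.1]).x
E
python3 - <<'E'
from h import *
print("can",bp("top",np.array([273,221])/1.5625,.1),"big",bp("top",np.array([189,259])/1.5625,.12),"red",bp("top",np.array([498,195])/1.5625,.1))
for a in(-49,131):
    for p in([.588,.277,.2],[.588,.277,.064],[.464,.0865,.25],[.464,.0865,.09],[.427,-.244,.066]):print(a,inverse_kinematics(p,q(np.radians(a))))
E
```

```text
can [0.7165 0.249 ] big [0.6339 0.3901] red [ 0.7806 -0.165 ]
-49 [ 0.4219  0.484   1.5886 -0.      1.069   1.2772]
-49 [ 0.4219  0.6578  1.6536 -0.      0.8302  1.2772]
-49 [ 0.1591  0.1603  1.9316 -0.      1.0496  1.0143]
-49 [ 0.1591  0.4196  2.0471 -0.      0.6749  1.0143]
-49 [-0.5433  0.4861  2.0128 -0.      0.6426  0.3119]
131 [ 0.4219  0.484   1.5886 -0.      1.069  -1.8644]
131 [ 0.4219  0.6578  1.6536 -0.      0.8302 -1.8644]
131 [ 0.1591  0.1603  1.9316 -0.      1.0496 -2.1273]
131 [ 0.1591  0.4196  2.0471 -0.      0.6749 -2.1273]
131 None
```

Run:
```python
from h import *
Q=q(np.radians(-49))
move_pose([.588,.277,.16],Q);print(get_time())
movel([.588,.277,.066],v=.12)
command_gripper(0);print(get_time(),get_grip_width()*88)
movel([.588,.277,.16],v=.15)
move_pose([.464,.0865,.165],Q);print(get_time(),get_grip_width()*88,get_tcp_pos(),get_ft_force())
s=read_camera("scene")[:,:,::-1];t=read_camera("top")[:,:,::-1]
cv2.imwrite("pics/s2f.png",s);cv2.imwrite("pics/t2f.png",t)
u,v=proj("scene",[.464,.0865,.12])[0].astype(int);print(u,v)
cv2.imwrite("pics/s2.png",cv2.resize(s[v-50:v+50,u-50:u+50],(600,600),interpolation=cv2.INTER_CUBIC))
```

```text
2.1917
4.0 33.748149999513835
5.6833 33.557842982599496 [0.4653 0.087  0.1651] [-0.4029  1.2687 -2.7424]
324 165
```

View pics/s2.png

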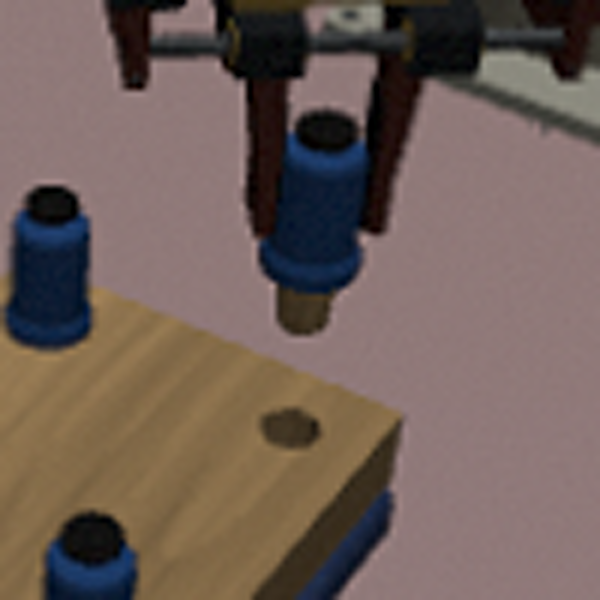

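Run:
```python
from h import *
o=(274,115);print(get_tcp_pos())
for n,uv,z in(("glide",(326,127),.2065),("collar",(311,258),.144),("nose",(302,316),.112),("socket",(291,429),.0565),("fixedtop",(52,204),.1225)):
    print(n,bp("scene",nat(uv,o,6)[0],z))
print(proj("scene",[.464,.0865,.0565]), nat((291,429),o,6),"orig",nat((512,232),(220,140),5))
```

```text
[0.4654 0.0875 0.1651]
glide [0.4651 0.0864]
collar [0.4628 0.0863]
nose [0.4598 0.0842]
socket [0.464  0.0883]
fixedtop [ 0.4726 -0.0317]
[[321.4767 185.7738]] [[322.0833 186.0833]] orig [[322. 186.]]
```

Run:
```python
from h import *
movel([.4635,.0873,.125],v=.1);f0=np.array(get_ft_force());print(get_tcp_pos())
r=movel([.4635,.0873,.090],v=.03,until_force=4);print(r,get_tcp_pos(),get_ft_force()-f0,get_time())
s=read_camera("scene")[:,:,::-1]
cv2.imwrite("pics/s3.png",cv2.resize(s[125:225,274:374],(600,600),interpolation=cv2.INTER_CUBIC))
```

```text
[0.4637 0.0876 0.1249]
True [0.4641 0.0877 0.0904] [1.9415 1.185  1.8741] 7.4333
```

Run:
```python
from h import *
command_gripper(1.0);wait(.3)
p=get_tcp_pos();movel([p[0],p[1],.19],v=.15)
print(get_time(),get_tcp_pos())
Q=q(np.radians(-49))
move_pose([.427,-.244,.17],Q);print(get_time())
s=read_camera("scene")[:,:,::-1];t=read_camera("top")[:,:,::-1]
A=cv2.resize(s[125:225,274:374],(600,600),interpolation=cv2.INTER_CUBIC)
B=cv2.resize(t[210:250,214:244],(200,267),interpolation=cv2.INTER_CUBIC)
cv2.imwrite("pics/s4.png",np.hstack([A,np.vstack([B,np.zeros((333,200,3),np.uint8)])]))
```

```text
9.5583 [0.4632 0.0876 0.1894]
10.825
```

View pics/s4.png

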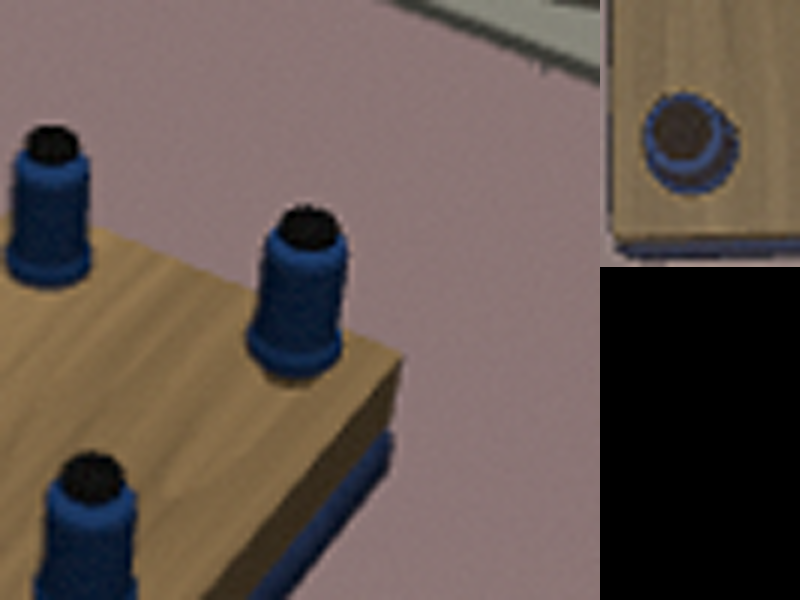

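Run:
```python
from h import *
o=(274,125)
print("expect top/collar",(proj("scene",[[.464,.087,.1325],[.464,.087,.070]])-o+.5)*6-.5,proj("top",[.464,.087,.1325]))
pt=np.array([214,210])+np.array([85.5,133.5])*.15-.5;ps=nat((308,227),o,6)[0]
print("glide",least_squares(lambda p:np.r_[(proj("top",p)-pt)[0],(proj("scene",p)-ps)[0]],[.464,.087,.13]))if 0 else print(least_squares(lambda p:np.r_[(proj("top",p)-pt)[0],(proj("scene",p)-ps)[0]],[.464,.087,.13]).x)
movel([.4272,-.2439,.062],v=.12);command_gripper(0);print(get_grip_width()*88,get_tcp_pos())
p=get_tcp_pos();movel([p[0],p[1],.17],v=.15)
print(get_time(),get_grip_width()*88,get_ft_force())
```

```text
expect top/collar [[307.948  223.3872]
 [291.7248 343.1728]] [[226.104  229.3549]]
[0.4637 0.0868 0.1304]
25.93812316599093 [ 0.4272 -0.2439  0.062 ]
13.8167 25.656531339025527 [-0.753  -0.6195 -3.0501]
```

Run:
```python
from h import *
Q=q(np.radians(-49))
p=get_tcp_pos();movel([p[0],p[1],.225],v=.15)
move_pose([.4638,.087,.225],Q);movel([.4638,.087,.203],v=.06);wait(.2)
f0=np.array(get_ft_force());print(get_time(),get_tcp_pos(),f0)
r=movel([.4638,.087,.183],v=.015,until_force=4);print(r,get_tcp_pos(),np.array(get_ft_force())-f0)
z=get_tcp_pos()[2]
r=movel([.4638,.087,z-.022],v=.007,until_force=19);print(r,get_tcp_pos(),np.array(get_ft_force())-f0,get_time(),get_grip_width()*88)
```

```text
16.3083 [0.464  0.0871 0.2033] [ 0.2529  0.6809 -3.8497]
True [0.4637 0.087  0.1944] [ 0.9427 -0.9221  3.4984]
True [0.4642 0.0871 0.1853] [-0.9306 -1.4949  9.773 ] 18.6167 25.75124250362017
```

Run:
```python
from h import *
f0=np.array([.2529,.6809,-3.8497])
for k in range(2):
    r=movel([.4638,.087,get_tcp_pos()[2]-.008],v=.006,until_force=13);print(r,get_tcp_pos(),np.array(get_ft_force())-f0,get_time())
s=read_camera("scene")[:,:,::-1]
cv2.imwrite("pics/s5.png",cv2.resize(s[125:225,274:374],(600,600),interpolation=cv2.INTER_CUBIC))
```

```text
True [0.4643 0.0872 0.1853] [-1.4731 -1.0876 10.4222] 19.0833
True [0.4643 0.0872 0.1852] [-2.5404 -1.5093 10.8601] 19.55
```

View pics/s5.png

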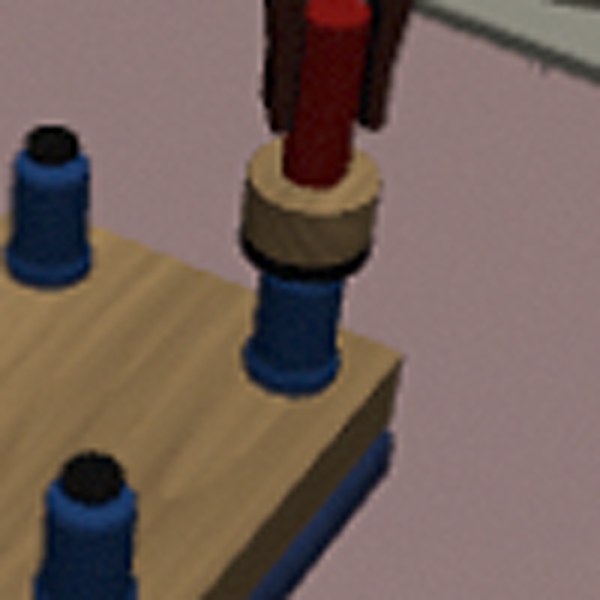

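Run:
```python
from h import *
th=np.linspace(0,6.28,60)
for g in(0,.002,.004):
  for n,x,y in(("ours",0,0),("f1",0,-.12),("f2",.16,-.12),("f3",.16,0)):
    P=fr([.464,.0867,.070],np.c_[x+.02*np.cos(th),y+.02*np.sin(th),0*th+g],.0572)
    c=proj("scene",P);i=c[:,1].argmax();print(g,n,((c[i]-[274,125]+.5)*6-.5).round(1),((c[i]-[220,140]+.5)*5-.5).round(1))
```

```text
0 ours [295.2 398.4] [515.9 256.9]
0 f1 [ 48.5 292.7] [310.3 168.9]
0 f2 [-172.6  509. ] [126.1 349. ]
0 f3 [ 89.2 640.4] [344.2 458.6]
0.002 ours [295.7 394.8] [516.3 253.9]
0.002 f1 [ 48.6 289.2] [310.5 165.9]
0.002 f2 [-172.7  505.3] [126. 346.]
0.002 f3 [ 89.4 636.8] [344.4 455.6]
0.004 ours [296.2 391.2] [516.8 250.9]
0.004 f1 [ 48.8 285.6] [310.6 162.9]
0.004 f2 [-172.9  501.7] [125.8 343. ]
0.004 f3 [ 89.7 633.2] [344.6 452.6]
```

Run:
```python
from h import *
Q=q(np.radians(-49))
p=get_tcp_pos();movel([p[0],p[1],.225],v=.1)
s=read_camera("scene")[:,:,::-1]
move_pose([.4272,-.2439,.16],Q);movel([.4272,-.2439,.07],v=.1)
r=movel([.4272,-.2439,.056],v=.012,until_force=3);print(r,get_tcp_pos())
command_gripper(1.0);wait(.3);movel([.4272,-.2439,.19],v=.12);wait(.3);print(get_time())
s=read_camera("scene")[:,:,::-1];cv2.imwrite("pics/s6f.png",s)
A=cv2.resize(s[125:225,274:374],(500,500),interpolation=cv2.INTER_CUBIC)
B=cv2.resize(s[110:160,205:235+20],(300,300),interpolation=cv2.INTER_CUBIC)
cv2.imwrite("pics/s6.png",np.hstack([A,np.vstack([B,np.zeros((200,300,3),np.uint8)])]))
```

```text
True [ 0.4272 -0.2439  0.062 ]
26.1417
```

View pics/s6.png

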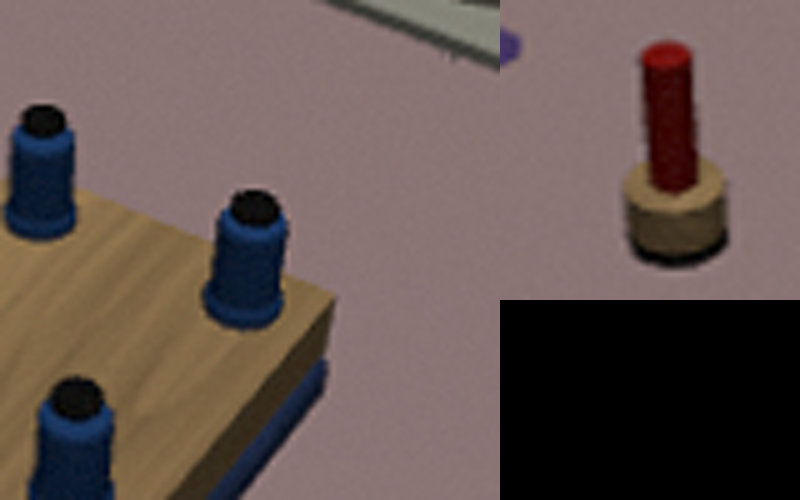

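```bash
python3 -c "
from h import *
job_done();print(get_time())"
```

```text
the job is handed in; nothing more can be done
the job is handed in; nothing more can be done
```

I set the blue foot in the empty socket and let it go. I then drove it home with the tapping block, stood the block back where it came from and handed the job in at about 26 s of the 67 s. No verdict was reported.

- **Seating:** After release the foot stood upright, collar above the board. Both cameras put its glide within about 1 mm of the socket axis.
- **Driving:** The block moved the foot down about 9 mm and then met a stiff stop. Two more pushes, which should have peaked near 23 N from the stop settings, moved it no more than 0.1 mm.
- **Tapping block:** It met the table at exactly the height where I gripped it, so it had not slipped. In the last picture it stands upright.
- **Disagreement:** The foot moved 9 mm, not the 12 mm I expected. My first camera fit put the board at about 57 mm, which would have left the foot 1–4 mm short of home. Collar edges on the three fixed feet suggest the board is nearer 60 mm, which matches the stop, so I took the foot as home. The gap itself I could only judge to about 1–2 mm in the pictures.
- **Not checked:** I did not touch the yellow foot, cans or brush, but I did not measure their positions again at the end.

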